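# Unlock a control box with its key and open the access panel

## Task

Open the control box on the bench for service. Stand the T-bar key upright on the square of the box's cam latch and let go of it; then take it again by its head, turn the latch a quarter turn counter-clockwise with it and leave the key standing in the latch. Then swing the access panel up by its handle and lean it back fully open against its stop without letting it slam; leave the other things on the bench where they lie.

Things in the scene. Friction and masses are not known exactly. Their poses are not given: they have to be found in the camera images.
- key_center (a point): Centre of the key: a loose box key of bright steel, 0.09 kg, square tube 17 x 17 x 96 mm with a round T bar (11 mm thick, 66 mm long) through it 38 mm behind this point, 10 mm from the head end. It lies flat on the bench left of the box, T bar level, this point 8.5 mm up. x axis: along the tube from the head to the open end; y axis: along the T bar.
- key_mouth (a point): Centre of the key's open end, 48 mm from key_center along the key's x axis; same axes. It is a square socket 11.6 mm wide, sides along the key's y and z, 33 mm deep: it fits the latch's 10 mm square in any of four quarter-turned positions, with some 10 degrees of free play. Seated, the key stands upright by itself.
- latch_seat (a point): Foot of the latch's square: centre of the flat disc on which the seated key's mouth rests, 77 mm above the bench, in the box's fixed front strip. The square, 10 mm wide, stands 9.6 mm up from it with a conical tip, in a round shroud (27 mm bore, 35 mm outside, rim 10 mm above this point): the key fits in, fingers do not. z: up, the turning axis; x, y: square to the drive's sides, turn with it.
- latch (a joint): Angle of the cam latch, rad: 0 to 0.12 at the start (locked), grows counter-clockwise seen from above, stop at 1.57. It turns against light friction (about 0.05 N m) and stays where left. Its tongue holds the panel down until about 1.1 rad.
- handle (a point): Middle of the panel's pull handle: a straight round steel bar 9 mm thick, 68 mm long, parallel to the hinge, near the panel's free edge, its centre 33 mm above the panel's face, clear below. It lies 120 mm to the left of the latch. x axis: towards the hinge when shut; y: along the bar; z: out of the panel's face (up when shut). The axes turn with the panel.
- panel_hinge (a point): Middle of the panel's hinge axis, on the far side of the box, 76 mm above the bench; y axis along the hinge. The handle bar's centre lies 125 mm from it along the panel and 33 mm out. Axes turn with the panel like the handle's.
- panel (a joint): Opening angle of the access panel, rad: 0 shut, 1.57 upright, 1.70 against its stop, leaning back, where it stays by its weight. Below upright it falls shut when let go. It is 254 x 137 mm, 0.4 kg; about 3 N at the handle lifts it.
- solder_reel: Bystander: reel of solder standing on its flange, 52 mm across, 32 mm high; origin under its centre.
- ball_jar: Bystander: small jar with a screw lid, 31 mm across, 45 mm high; origin under its centre.
- usb_tester: Bystander: small flat meter with a plug, 79 x 26 x 15 mm; origin under its centre.
- control_box: The control box: grey sheet steel, 260 mm wide (y), 200 mm deep (x), 76 mm high, fixed, lying on its back. Origin under its centre; x axis points from the latch strip (robot's side) to the hinge, z up.
Not all that is in view belongs to the job. Of the things that look like the part that bears key_center, the larger one is meant.

How it is judged (in metres and radians):
On the way, in this order (a step that is already met when the one before it is completed fails the run):
1. the key stands upright on the latch's square, let go, the latch not yet turned past 0.4 rad (distance between key_mouth and latch_seat below 0.006 m and angle between key_center's own x axis and vertical above 2.9 rad and contact force between the fingers and key below 0.05 N and value of joint latch below 0.4 rad), for 0.2 s.
2. the latch is turned past 1.15 rad with the key on its square (distance between key_mouth and latch_seat below 0.006 m and angle between key_center's own x axis and vertical above 2.9 rad and value of joint latch above 1.15 rad), for 0.1 s.
3. the panel is swung past 0.5 rad with the key still standing in the latch (distance between key_mouth and latch_seat below 0.006 m and angle between key_center's own x axis and vertical above 2.9 rad and value of joint panel above 0.5 rad).
At the end, for the whole second after the job is handed in: The panel leans back at rest against its stop (over 1.62 rad), the latch is unlocked (over 1.15 rad) and the key stands in it, its mouth within 6 mm of the seat and upright within about 14 degrees (all of step 2 and value of joint panel above 1.62 rad and velocity of joint panel below 0.1 rad/s); the robot touches nothing.
It fails at once if the panel slams (swings open or shut faster than 3 rad/s) (velocity of joint panel above 3 rad/s or velocity of joint panel below -3 rad/s).
It fails at once if a bystander is moved by more than 30 mm (distance of any of solder_reel, ball_jar, usb_tester from where it was at the start of the episode above 0.03 m).
It also fails if it takes over 62 s, if anything falls off the work surface, if the arm or the gripper's body presses on something with over 40 N, if the wrist force passes 120 N, or if a joint passes its speed limit or range.

## Robot

A 6-joint arm with a two-finger parallel gripper is mounted at the origin on a cart in front of the work surface, level with it; the furniture and walls round the work are solid. World frame = base frame: x ahead of the robot, y to its left, z up, the work surface at z = 0. Lengths are in mm, angles in rad, forces in N, time in s.
With the tool pointing down it reaches from about 300 to 775 mm from the base axis. Payload 14.6 kg.
Tool frame: the origin (TCP) lies at the very end of the fingers, on their centre line; the grasp point (between the pads) lies 19 mm behind it; z points along the fingers, y is the line along which they close (so a half turn about z gives the same grasp; the last joint's range is limited). The gripper opens to 94 mm and grips with 3 to 60 N. Pads are 16 mm wide; open, the fingers measure 119 mm over their backs; the gripper's body (75 mm by 177 mm) begins 78 mm behind the grasp point.
Start: joints at [-1.406, 0.3, 1.521, -0, 1.321, -0.067], TCP at [126.345, -535.281, 205.446] pointing down, gripper open.
Joint ranges: [-3.03, 3.03], [-0.79, 2.21], [0.23, 2.52], [-1.04, 4.18], [0, 3.07], [-2.55, 2.55]. Speed limits (rad/s): [2.22, 2.22, 2.57, 3.14, 3.14, 3.14].

## Interface

Orientations are given as [roll, pitch, yaw] about the fixed x, y, z axes, in that order (R = Rz(yaw) Ry(pitch) Rx(roll)).
In Python, from cell import manip, camera, get_calibration gives the robot as it stands. The module is installed in compiled form; this text tells all that it offers.
- The arm moves only by the tool jog_arm, never from a script. Its argument "plan" is one flat list of numbers, 6 for each row, row after row: the shift along the world's x, y, z in m, then the turn, a rotation vector about the world's x, y, z in degrees. A call has 1 to 20 rows; each row is the pose to reach, as a shift and turn from the pose commanded when the call began; what a row does not reach only later rows make up. A row lasts 1/10 s, in which the tool goes at most 50 mm and 8.59 degrees, less where a joint would pass 70% of its speed; a pose out of reach is approached as far as the arm can. A call with a gripper value outside its range is refused whole. "claw" is the finger opening in m, from 0 to 0.094, set as the call begins (left out, the last holds). The fingers move at their own pace and stop on an object; "force" is the grip in N (left out, the last holds). Time passes only in rows, so rows that repeat a pose let the fingers close. It gives the time, the measured TCP pose, the force, the opening and the grip force at its end, in the units of the state.
- manip.read_state(): the state, without advancing time (a new reading comes with each control period).
- camera(name): name is "side" or "top"; returns (picture, depth): 420x560x3 uint8, red, green, blue; 420x560 float32, mm along the optical axis (not along the pixel's ray), 0 where there is no reading.
- get_calibration(name): a dict with "fx", "fy", "cx", "cy" (pixels), "origin" and "attitude" of the camera in the world. Camera axes: x right, y down, z forward; pixel columns grow to the right and rows downward; lengths in mm; the calibration is good to about 2 mm. A picture is of the moment at which its call begins. get_calibration takes no time and is no camera call.
- manip.sign_off(): hands the job in; it is judged then, once.
The state is a dict: "clock": time; "joints": joint angles; "qd": joint speeds; "effort": joint torques, N m; "eef_pos": TCP position; "eef_rot": TCP orientation; "wrist_force": force on the tool from outside, world axes, zero at the start; "moment": the same for the moment, N m; "finger_gap": finger opening in mm; "finger_force": force on a finger pad.
Only numpy, scipy, OpenCV 4.12 (cv2) and the standard library are available. Lean on these libraries where they do the work, as an engineer would, in place of code of your own. Each camera call takes 0.05 s, during which the arm holds its last target. There are 200 camera calls.

## Working session

There is one attempt and no reset: what is moved stays moved. The work goes in short steps, Python scripts to look and compute and a tool call to move; the robot and the scene stay as the last step left them, time stands still between calls to the robot, and variables do not carry over. Pictures are saved under pics/ and viewed, at most 10 in all, crops included, and the job is handed in when it is done.

Besides the shell and the picture viewer there is one more tool, called after "Request:" as name(argument=value, ...) on one line, values as JSON. jog_arm: Moves the arm, as the interface text tells. Its arguments: {"type":"object","properties":{"plan":{"type":"array"},"claw":{"type":"number"},"force":{"type":"number"}},"required":["plan"]}

```bash
mkdir -p pics
cat > h.py <<'E'
import numpy as np, cv2
from cell import manip, camera, get_calibration
from scipy.spatial.transform import Rotation as R
def cal(n):
    c=get_calibration(n); a=np.array(c["attitude"],float)
    M=a if a.shape==(3,3) else R.from_euler('xyz',a).as_matrix()
    return c,M,np.array(c["origin"],float)
def cloud(n,d):
    c,M,o=cal(n); v,u=np.mgrid[:d.shape[0],:d.shape[1]]
    P=np.stack([(u-c["cx"])/c["fx"]*d,(v-c["cy"])/c["fy"]*d,d],-1)
    W=P@M.T+o; W[d==0]=np.nan; return W
def ray(n,u,v,z):
    c,M,o=cal(n); r=M@np.array([(u-c["cx"])/c["fx"],(v-c["cy"])/c["fy"],1]); return o+r*(z-o[2])/r[2]
def proj(n,p):
    c,M,o=cal(n); q=M.T@(np.array(p,float)-o); return q[0]/q[2]*c["fx"]+c["cx"], q[1]/q[2]*c["fy"]+c["cy"]
def shot(n,tag):
    p,d=camera(n); cv2.imwrite(f"pics/{tag}.png",p[:,:,::-1]); np.save(f"pics/{tag}.npy",d); return p,d
E
python3 - <<'E'
from h import *
for n in("top","side"):
    shot(n,n+"0"); print(get_calibration(n))
print(manip.read_state())
E
```

```text
{'fx': 435.61310391293716, 'fy': 435.61310391293716, 'cx': 288.5083492472452, 'cy': 211.13979499771833, 'origin': array([ 343.58838053,   30.95523486, 1252.25729483]), 'attitude': array([-2.99101991,  0.0082811 , -1.54364341])}
{'fx': 434.7294712353654, 'fy': 434.7294712353654, 'cx': 276.20175491637457, 'cy': 207.99290764018997, 'origin': array([582.76092564, 929.27719619, 600.01627247]), 'attitude': array([-2.07256024, -0.00669154,  3.09894379])}
{'clock': 0.1, 'joints': array([-1.40560190e+00,  3.00441874e-01,  1.52153728e+00,  2.23964473e-05,
        1.32067936e+00, -6.66173605e-02]), 'qd': array([-0.00023078,  0.00039881, -0.00213953, -0.00028055, -0.0011804 ,
        0.00082358]), 'effort': array([ 1.05426116e-03, -5.32645476e+01, -3.53281689e+01,  7.09385052e-02,
        2.35204009e-02, -5.62017726e-05]), 'eef_pos': array([ 126.31197558, -535.05438727,  204.9208841 ]), 'eef_rot': array([-3.14053060e+00, -9.25980703e-05,  2.31806179e-01]), 'wrist_force': array([-0.37596489,  0.00166205, -0.07022919]), 'moment': array([-0.00853846,  0.00534623,  0.00058874]), 'finger_force': 0.0, 'finger_gap': 93.86826559561246}
```

View pics/top0.png

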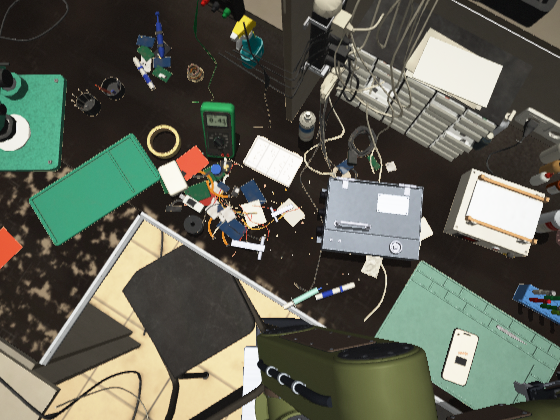

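View pics/side0.png

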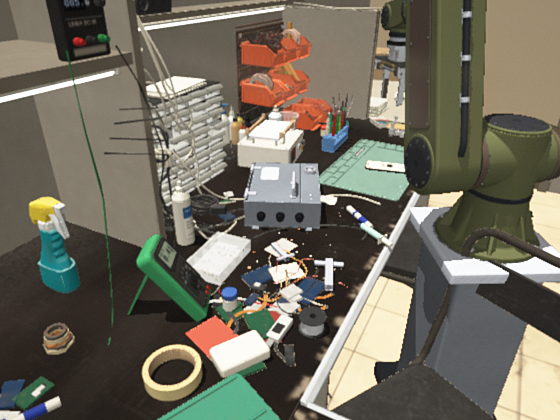

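The top view shows the box at about (373,218), handle bar (353,225) and latch (396,246). A T-shaped thing lies at top (248,246) / side (330,272). I'll enlarge both to look for look-alikes.

Run:
```python
import cv2
a=cv2.imread("pics/top0.png"); s=cv2.imread("pics/side0.png")
cv2.imwrite("pics/c1.png",cv2.resize(a[145:265,150:310],None,fx=5,fy=5,interpolation=cv2.INTER_CUBIC))
cv2.imwrite("pics/c2.png",cv2.resize(a[170:270,300:433],None,fx=6,fy=6,interpolation=cv2.INTER_CUBIC))
```

```text
(no output)
```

View pics/c1.png

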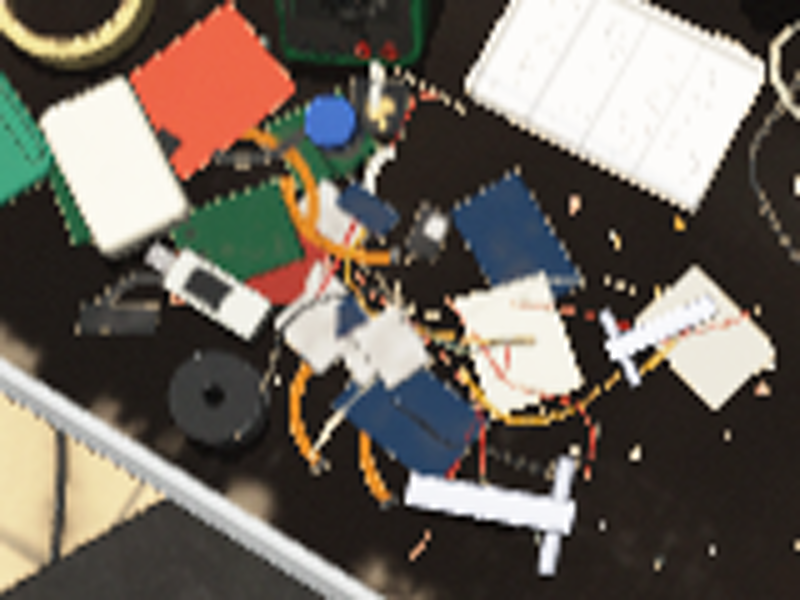

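View pics/c2.png

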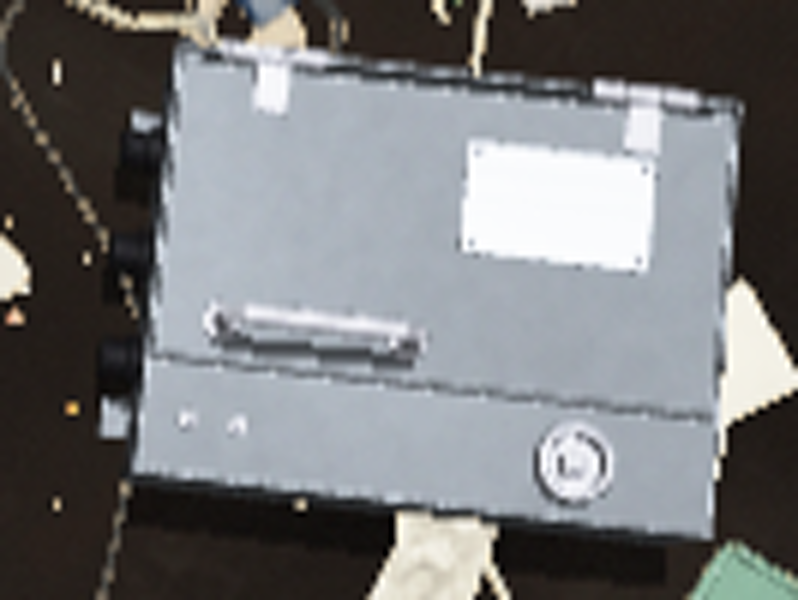

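Candidates for the key: A at top (248,246), about 33 px long, and B at top (281,212), about 22 px long. Both are steel T-keys. A is the larger one, and I'll check its length against 96 mm.

Run:
```python
from h import *
np.set_printoptions(precision=1,suppress=True)
f=lambda x,y,s,u0,v0:(u0+(x+.5)/s-.5, v0+(y+.5)/s-.5)
k=lambda x,y,z:ray("top",*f(x,y,5,150,145),z)
b=lambda x,y,z:ray("top",*f(x,y,6,300,170),z)
m=k(408,490,15);h=k(574,517,15);t1=k(567,460,10);t2=k(548,574,10)
print("key",m,h,np.linalg.norm(m-h),t1,t2,np.linalg.norm(t1-t2),"yaw",np.degrees(np.arctan2(*(m-h)[1::-1])),np.degrees(np.arctan2(*(t1-t2)[1::-1])))
m=k(715,300,10);h=k(605,345,10);print("B",m,h,np.linalg.norm(m-h))
L=b(573,464,87);print("latch rim",L, "seat",b(570,465,82))
h1=b(212,322,110);h2=b(412,347,110);print("handle",h1,h2,(h1+h2)/2,np.linalg.norm(h1-h2))
c=[b(*q,76) for q in((178,45),(742,105),(712,537),(135,475))]
print("corners",*c); 
d=np.load("pics/top0.npy");W=cloud("top",d)
# box top yaw via depth: points z 70..80
msk=(W[...,2]>72)&(W[...,2]<82)&(np.hypot(W[...,0]-c[0][0]+90,W[...,1]-c[0][1]+130)<200)
r=cv2.minAreaRect(W[msk][:,:2].astype(np.float32));print("rect",r)
ph=W[(W[...,2]>100)&(W[...,2]<120)&(np.hypot(W[...,0]-(h1+h2)[0]/2,W[...,1]-(h1+h2)[1]/2)<60)];print("handle pts",len(ph),ph.mean(0) if len(ph) else 0)
ks=W[(abs(W[...,2]-15)<9)&(np.hypot(W[...,0]-(t1)[0],W[...,1]-t1[1]-30)<80)];print(len(ks))
# obstacles behind
cc=(c[0]+c[1])/2
far=(W[...,2]>150)&(W[...,0]<cc[0]+300)&(W[...,0]>350)&(abs(W[...,1]-cc[1])<250)
p=W[far]
for y in range(int(cc[1])-250,int(cc[1])+250,50):
    q=p[(p[:,1]>y)&(p[:,1]<y+50)]
    if len(q): i=q[:,0].argmin();print(y,q[i],len(q))
```

```text
key [436.3 206.8  15. ] [423.4 111.8  15. ] 95.86619807684374 [456.2 117.3  10. ] [391.1 125.8  10. ] 65.6725625647881 yaw 82.31598882942893 -7.398122710884014
B [551.1  35.1  10. ] [523.2  97.8  10. ] 68.66212284121515
latch rim [ 430.9 -241.4   87. ] seat [ 430.8 -241.2   82. ]
handle [487.4 -78.2 110. ] [ 478.7 -166.   110. ] [ 483.1 -122.1  110. ] 88.23198932017509
corners [619.7 -64.4  76. ] [ 598.1 -322.7   76. ] [ 400.8 -305.6   76. ] [421.6 -47.7  76. ]
rect ((511.10174560546875, -184.88316345214844), (260.977294921875, 201.7778778076172), 84.95948028564453)
handle pts 117 [ 487.4 -126.7  112.1]
769
-443 [ 668.2 -408.3  174.7] 3090
-393 [ 677.9 -392.9  176. ] 3553
-343 [ 721.9 -338.   248.1] 2667
-293 [ 751.4 -291.2  246.9] 1852
-243 [ 758.5 -220.4  155.8] 2002
-193 [ 760.3 -185.3  211.7] 1743
-143 [ 787.3 -142.5  213.9] 1302
-93 [797.1 -82.8 253.6] 1659
-43 [758.    2.4 150. ] 1931
7 [759.8   7.8 152.4] 2160
```

Key A measures 95.9 mm and its bar 65.7 mm, so it is the key; B is only 69 mm. Key centre is about (430,159), yaw 82.4°. The latch is at (431,-241) and the box yaw is -5°. Now hovering over the key.

Request:
jog_arm(plan=[0.303,0.689,0,0,0,69,0.303,0.689,0,0,0,69,0.303,0.689,0,0,0,69,0.303,0.689,0,0,0,69,0.303,0.689,0,0,0,69,0.303,0.689,0,0,0,69,0.303,0.689,0,0,0,69,0.303,0.689,0,0,0,69,0.303,0.689,0,0,0,69,0.303,0.689,0,0,0,69,0.303,0.689,0,0,0,69,0.303,0.689,0,0,0,69,0.303,0.689,0,0,0,69,0.303,0.689,0,0,0,69,0.303,0.689,0,0,0,69,0.303,0.689,0,0,0,69,0.303,0.689,0,0,0,69,0.303,0.689,0,0,0,69], claw=0.05)

```text
clock: 1.9
eef_pos: [429.0, 152.9, 205.3]
eef_rot: [-3.141, 0.0, 1.436]
wrist_force: [0.3, 0.3, -0.8]
finger_gap: 49.9
finger_force: 0.0
```

Run:
```python
from h import *
s=manip.read_state();print(s["clock"],s["joints"],s["eef_pos"],s["eef_rot"])
```

```text
1.9 [ 2.62118861e-01  8.79509986e-02  1.77445048e+00 -1.40344716e-04
  1.27972821e+00  3.97329806e-01] [428.98454095 152.9496455  205.3003057 ] [-3.14114947e+00  3.31759635e-04  1.43562577e+00]
```

Run:
```python
from h import *
W=cloud("top",np.load("pics/top0.npy"))
k=np.array([.132,.991]);n=np.array([.991,-.132])
q=W[...,:2]-np.array([429.9,159.3]);a=q@k;b=q@n
for a0 in range(-60,61,8):
    print(a0,[ (lambda z:round(float(np.nanmedian(z))) if z.size else None)(W[...,2][(abs(a-a0)<4)&(abs(b-b0)<4)]) for b0 in range(-48,49,8)])
```

```text
-60 [0, -1, 1, -1, -2, 0, -1, 1, -2, 0, -1, 0, 0]
-52 [1, 1, -1, 1, 0, -3, 0, -1, 0, 3, 1, 3, 5]
-44 [-1, 1, 1, 1, 0, 11, 16, 10, 0, 2, 3, 0, -1]
-36 [-1, -1, 14, 13, 13, 15, 17, 14, 14, 13, 5, 0, 1]
-28 [1, 1, 2, 1, 3, 18, 19, 5, 1, 1, 0, 1, 0]
-20 [-1, 0, 1, 1, 0, 16, 18, 7, 0, 1, 0, 1, 2]
-12 [0, -1, 3, -1, -1, 15, 18, 9, 1, 2, 0, 0, 2]
-4 [0, -2, 1, 0, 1, 15, 18, 11, 1, 1, -1, 0, 4]
4 [2, 0, 0, 0, 0, 14, 17, 8, 0, 1, 4, -1, 3]
12 [0, 1, 0, 0, 0, 14, 18, 14, 4, 1, 4, 5, 5]
20 [0, 0, 1, 1, -1, 13, 17, 11, 0, 3, 7, 7, 7]
28 [2, 0, 1, 0, 1, 14, 18, 16, 7, 7, 6, 8, 9]
36 [0, 0, 2, 0, -1, 16, 19, 13, 7, 7, 6, 7, 6]
44 [-1, -1, 1, 0, 0, 15, 19, 17, 6, 9, 7, 8, 6]
52 [1, 0, 1, 0, -1, 1, 2, 1, 9, 9, 5, 6, 6]
60 [0, 0, 0, -1, -1, 1, -2, -1, 3, 4, 6, 8, 4]
```

Request:
jog_arm(plan=[0.001,0.0025,-0.08,9.9,-1.3,0,0.001,0.0025,-0.12,19.8,-2.6,0,0.001,0.0025,-0.14,29.7,-4,0,0.001,0.0025,-0.14,29.7,-4,0,0.001,0.0025,-0.14,29.7,-4,0,0.001,0.0025,-0.14,29.7,-4,0,0.001,0.0025,-0.14,29.7,-4,0], claw=0.032)

```text
clock: 2.6
eef_pos: [431.0, 156.1, 66.7]
eef_rot: [3.14, -0.521, 1.437]
wrist_force: [0.1, -0.4, 0.4]
finger_gap: 32.0
finger_force: 0.0
```

Run:
```python
from h import *
s=manip.read_state();print(s["clock"],s["joints"],s["eef_pos"],s["eef_rot"])
```

```text
2.6 [-0.03387282  0.25474085  2.05072364  0.68282159  0.90257041 -0.35083252] [431.04090644 156.1301758   66.6869939 ] [ 3.13955612 -0.52123177  1.43725233]
```

Request:
jog_arm(plan=[-0.001,-0.002,-0.04,0,0,0,-0.001,-0.002,-0.058,0,0,0,-0.001,-0.002,-0.06,0,0,0,-0.001,-0.002,-0.06,0,0,0,-0.001,-0.002,-0.06,0,0,0])

```text
clock: 3.1
eef_pos: [430.1, 154.5, 6.8]
eef_rot: [3.14, -0.523, 1.438]
wrist_force: [-0.0, 0.3, 0.9]
finger_gap: 31.7
finger_force: 0.0
```

Request:
jog_arm(plan=[0,0,0,0,0,0,0,0,0,0,0,0,0,0,0,0,0,0,0,0,0,0,0,0,0,0,0,0,0,0], claw=0.01, force=40)

```text
clock: 3.6
eef_pos: [429.7, 154.2, 6.1]
eef_rot: [3.141, -0.524, 1.436]
wrist_force: [-1.5, -1.1, 8.0]
finger_gap: 16.5
finger_force: 40.0
```

Run:
```python
from h import *
np.set_printoptions(precision=2,suppress=True)
s=manip.read_state();p=np.array(s["eef_pos"]);R0=R.from_euler('xyz',s["eef_rot"])
y=s["eef_rot"][2];k=np.array([np.cos(y),np.sin(y),0]);print(np.degrees(y),s["wrist_force"],s["joints"])
m=R0.inv().apply(np.array([429.9,159.3,8.5])+48*k-p);print("m_tool",m)
A=R.from_rotvec(np.radians(90)*np.array([-k[1],k[0],0]))
for yaw in(48,96):
    T=R.from_euler('z',yaw,degrees=True)*A;R1=T*R0
    print(yaw,"rotvec",np.degrees(T.as_rotvec()),"toolz",R1.as_matrix()[:,2],"TCP at seat",np.array([430.9,-241.3,77])-R1.apply(m)-p)
```

```text
82.29330106509494 [-1.53 -1.05  8.02] [-0.04  0.39  2.07  0.77  0.79 -0.49]
m_tool [47.14 -0.5  24.41]
48 rotvec [-88.49 -25.86  37.5 ] toolz [ 0.56 -0.66 -0.5 ] TCP at seat [   3.14 -397.09  123.96]
96 rotvec [-75.62 -64.12  73.68] toolz [ 0.87 -0.03 -0.5 ] TCP at seat [   3.64 -395.13  123.96]
```

Request:
jog_arm(plan=[0,0,0.03,0,0,0,0,0,0.06,0,0,0,0,0,0.1,0,0,0,0,0,0.14,0,0,0,0,0,0.18,0,0,0,0,0,0.22,0,0,0,0,0,0.22,0,0,0])

```text
clock: 4.3
eef_pos: [430.8, 154.1, 230.2]
eef_rot: [3.133, -0.524, 1.44]
wrist_force: [0.2, -0.6, -2.3]
finger_gap: 16.6
finger_force: 40.0
```

Request:
jog_arm(plan=[0.004,-0.1,0,-75.6,-64.1,73.7,0.004,-0.1,0,-75.6,-64.1,73.7,0.004,-0.2,0,-75.6,-64.1,73.7,0.004,-0.2,0,-75.6,-64.1,73.7,0.004,-0.3,0,-75.6,-64.1,73.7,0.004,-0.3,0,-75.6,-64.1,73.7,0.004,-0.395,0,-75.6,-64.1,73.7,0.004,-0.395,0,-75.6,-64.1,73.7,0.004,-0.395,0,-75.6,-64.1,73.7,0.004,-0.395,0,-75.6,-64.1,73.7,0.004,-0.395,0,-75.6,-64.1,73.7,0.004,-0.395,0,-75.6,-64.1,73.7,0.004,-0.395,0,-75.6,-64.1,73.7,0.004,-0.395,0,-75.6,-64.1,73.7,0.004,-0.395,0,-75.6,-64.1,73.7,0.004,-0.395,0,-75.6,-64.1,73.7,0.004,-0.395,0,-75.6,-64.1,73.7,0.004,-0.395,0,-75.6,-64.1,73.7,0.004,-0.395,0,-75.6,-64.1,73.7,0.004,-0.395,0,-75.6,-64.1,73.7])

```text
clock: 6.3
eef_pos: [462.4, -119.7, 316.8]
eef_rot: [-3.127, 0.992, 3.066]
wrist_force: [-0.8, -0.7, -1.8]
finger_gap: 16.8
finger_force: 40.0
```

Run:
```python
from h import *
np.set_printoptions(precision=2,suppress=True)
s=manip.read_state();print(s["joints"],s["eef_pos"],R.from_euler('xyz',s["eef_rot"]).as_matrix())
p,d=shot("side","side1");p2,_=shot("top","top1")
u,v=map(int,proj("side",[431,-241,130]));u2,v2=map(int,proj("top",[431,-241,130]));print(u,v,u2,v2)
a=cv2.resize(p[v-60:v+40,u-50:u+50],None,fx=4,fy=4,interpolation=2);b=cv2.resize(p2[v2-50:v2+50,u2-50:u2+50],None,fx=4,fy=4,interpolation=2)
cv2.imwrite("pics/c3.png",np.hstack([a,b])[:,:,::-1])
```

```text
[-0.54 -0.42  2.22  0.79  0.53 -2.55] [ 462.37 -119.73  316.82] [[-0.55  0.09  0.83]
 [ 0.04  1.   -0.08]
 [-0.84 -0.01 -0.55]]
310 155 398 245
```

View pics/c3.png

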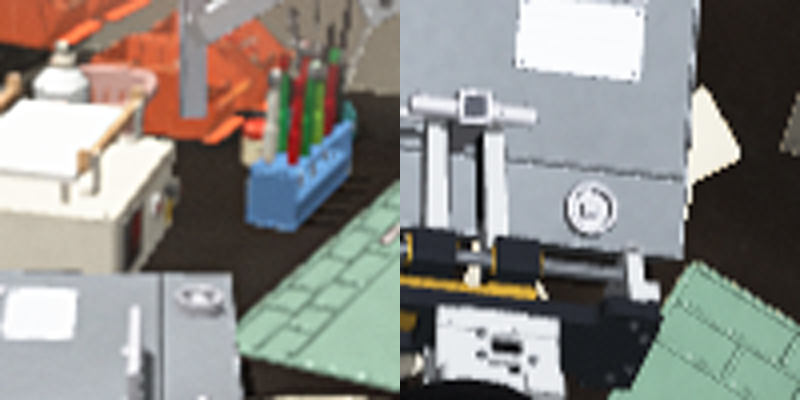

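The key hangs near-upright by its middle, but joint 6 is at its range limit. I'll fit the arm's kinematics from the readings to choose a feasible quarter.

```bash
cat > kin.py <<'E'
from h import *
from scipy.optimize import least_squares
D=[([-1.4056019,.300441874,1.52153728,0,1.32067936,-.06661736],[126.31,-535.05,204.92]),
([.262118861,.0879509986,1.77445048,-.00014,1.27972821,.397329806],[428.98,152.95,205.3]),
([-.03387282,.25474085,2.05072364,.68282159,.90257041,-.35083252],[431.04,156.13,66.69])]
lo=[-3.03,-.79,.23,-1.04,0,-2.55];hi=[3.03,2.21,2.52,4.18,3.07,2.55]
def fk(q,c):
    a1,off,d1,L2,a3,L3,d6=c; E=R.from_euler
    r=E('z',q[0]);p=r.apply([a1,off,d1]);r=r*E('y',q[1]);p=p+r.apply([0,0,L2]);r=r*E('y',q[2]);p=p+r.apply([a3,0,L3])
    r=r*E('z',q[3])*E('y',q[4])*E('z',q[5]+np.pi/2);return p+r.apply([0,0,d6]),r
s=manip.read_state();D.append((list(s["joints"]),list(s["eef_pos"]))) 
try: D+=[tuple(x) for x in np.load("extra.npy",allow_pickle=True)]
except Exception: pass
C=least_squares(lambda c:np.concatenate([fk(q,c)[0]-p for q,p in D]+[.002*(c-np.array([50,37,300,350,30,350,250]))]),[50,37,300,350,30,350,250]).x
def ik(p,Rt,q0,lim=True):
    f=lambda q:np.concatenate([(fk(q,C)[0]-p)/100,(fk(q,C)[1]*Rt.inv()).as_rotvec()])
    best=None
    for q1 in [q0]+[np.clip(np.array(q0)+d,np.array(lo)+.01,np.array(hi)-.01) for d in np.random.default_rng(0).normal(0,.6,(6,6))]:
        r=least_squares(f,q1,bounds=(lo,hi) if lim else (-np.inf,np.inf))
        if best is None or r.cost<best.cost-1e-9: best=r
    return best.x,best.cost
E
python3 - <<'E'
from kin import *
np.set_printoptions(precision=2,suppress=True)
print(C,[np.round(fk(q,C)[0]-p,1) for q,p in D]); print((fk(s["joints"],C)[1].inv()*R.from_euler('xyz',s["eef_rot"])).magnitude())
m=np.array([47.14,-.5,24.41])
for az in range(-105,-75,5):
  for n in(0,90):
    # tool: z = az dir 60deg from vertical, key x (tool-frame dir) down
    x=np.array([0,0,-1.]);
    z=np.array([np.cos(np.radians(az+n))*.866,np.sin(np.radians(az+n))*.866,-.5])
    h=np.array([z[0],z[1],0])/.866
    xt=np.array([0,0,-1])*.866-h*.5; yt=np.cross(z,xt)
    Rt=R.from_matrix(np.column_stack([xt,yt,z]))
    for dz in (0,60):
      q,c=ik(np.array([430.9,-241.3,77+dz])-Rt.apply(m),Rt,[-.6,.4,2,.5,.8,-1.5]); print(az+n,dz,q,round(c,6))
E
```

```text
[  0.01  36.6  221.2  424.18  40.9  447.49 270.63] [array([-0.,  0.,  0.]), array([0., 0., 0.]), array([-0.,  0.,  0.]), array([ 0.,  0., -0.])]
2.7867328395130424e-16
-105 0 [-0.12  0.46  1.83 -1.04  1.33  0.69] 0.000881
-105 60 [-0.11  0.36  1.82 -1.04  1.39  0.6 ] 0.000149
-15 0 [-0.61 -0.03  2.31  0.78  0.1  -2.55] 0.053374
-15 60 [-0.66 -0.17  2.29  0.78  0.22 -2.55] 0.030522
-100 0 [-0.13  0.43  1.86 -1.04  1.27  0.64] 0.004152
-100 60 [-0.12  0.32  1.85 -1.04  1.33  0.54] 0.001784
-10 0 [-0.63 -0.03  2.29  0.72  0.16 -2.55] 0.069757
-10 60 [-0.68 -0.16  2.27  0.73  0.29 -2.55] 0.044928
-95 0 [-0.14  0.39  1.9  -1.04  1.21  0.57] 0.009401
-95 60 [-0.13  0.27  1.89 -1.04  1.26  0.48] 0.004879
-5 0 [-0.65 -0.03  2.27  0.67  0.22 -2.55] 0.089246
-5 60 [-0.69 -0.16  2.24  0.68  0.36 -2.55] 0.062732
-90 0 [-0.15  0.34  1.93 -1.04  1.14  0.51] 0.016089
-90 60 [-0.14  0.23  1.93 -1.04  1.18  0.42] 0.008953
0 0 [-0.66 -0.02  2.25  0.62  0.29 -2.55] 0.111987
0 60 [-0.71 -0.15  2.22  0.64  0.43 -2.55] 0.084076
-85 0 [-0.17  0.3   1.97 -1.04  1.06  0.43] 0.023588
-85 60 [-0.16  0.18  1.97 -1.04  1.1   0.34] 0.013473
5 0 [-0.67 -0.02  2.22  0.57  0.34 -2.55] 0.138097
5 60 [-0.71 -0.13  2.19  0.6   0.49 -2.55] 0.109068
-80 0 [-0.19  0.25  2.01 -1.04  0.98  0.35] 0.031191
-80 60 [-0.18  0.13  2.01 -1.04  1.02  0.27] 0.017868
10 0 [-0.67 -0.01  2.2   0.53  0.4  -2.55] 0.167673
10 60 [-0.72 -0.12  2.16  0.56  0.55 -2.55] 0.137787
```

Run:
```python
from kin import *
np.set_printoptions(precision=2,suppress=True)
print(s["eef_pos"])
RL=R.from_euler('xyz',[3.141,-.524,2.094]); P=np.array([428,145.8,6.5])
R0=R.from_euler('xyz',s["eef_rot"]);print("to lay rotvec",np.degrees((RL*R0.inv()).as_rotvec()),"shift",P-s["eef_pos"])
for dz in(0,60,190): print("lay",ik(P+[0,0,dz],RL,[-.04,.39,2.07,.77,.79,-1.1]))
RF=RL*R.from_euler('z',180,degrees=True)
for dz in(0,60,190): print("flip",ik(P+[0,0,dz],RF,[-.04,.39,2.07,.77,.79,2]))
m=np.array([-47.14,.5,24.41])
for az in(-12,-5,0,5):
    h=np.array([np.cos(np.radians(az)),np.sin(np.radians(az)),0]);z=h*.866+[0,0,-.5];xt=-(np.array([0,0,-1])*.866-h*.5)
    Rt=R.from_matrix(np.column_stack([xt,np.cross(z,xt),z]))
    for dz in(0,80): print(az,dz,ik(np.array([430.9,-241.3,77+dz])-Rt.apply(m),Rt,[-.6,.4,2,.5,.8,0.3]))
```

```text
[ 462.37 -120.23  316.79]
to lay rotvec [ 48.61  75.4  -44.05] shift [ -34.37  266.03 -310.29]
lay (array([-0.02,  0.52,  1.85,  0.5 ,  1.12, -0.84]), np.float64(2.064900791328298e-27))
lay (array([-0.02,  0.41,  1.83,  0.47,  1.23, -0.78]), np.float64(7.85900907039333e-27))
lay (array([-0.02,  0.22,  1.73,  0.45,  1.49, -0.64]), np.float64(1.1178670553974966e-30))
flip (array([-0.02,  0.52,  1.85,  0.5 ,  1.12,  2.3 ]), np.float64(3.0391505957139896e-26))
flip (array([-0.02,  0.41,  1.83,  0.47,  1.23,  2.37]), np.float64(4.098532207238754e-24))
flip (array([-0.02,  0.22,  1.73,  0.45,  1.49,  2.5 ]), np.float64(2.4386774198819208e-23))
-12 0 (array([-0.89,  0.09,  2.4 ,  1.97,  0.63, -0.86]), np.float64(8.672980999916752e-31))
-12 80 (array([-0.89, -0.14,  2.34,  1.55,  0.57, -0.36]), np.float64(3.2338903315212967e-23))
-5 0 (array([-0.96,  0.12,  2.35,  1.76,  0.74, -0.79]), np.float64(1.0142803139841029e-25))
-5 80 (array([-0.96, -0.1 ,  2.3 ,  1.46,  0.73, -0.39]), np.float64(4.2388872546073864e-30))
0 0 (array([-1.  ,  0.15,  2.32,  1.65,  0.82, -0.77]), np.float64(4.096721327678943e-29))
0 80 (array([-1.  , -0.06,  2.27,  1.4 ,  0.83, -0.42]), np.float64(8.3925213154773915e-22))
5 0 (array([-1.03,  0.18,  2.28,  1.54,  0.89, -0.76]), np.float64(1.1501993197165474e-31))
5 80 (array([-1.03, -0.02,  2.23,  1.35,  0.92, -0.44]), np.float64(3.578580017388776e-23))
```

Request:
jog_arm(plan=[-0.034,0.05,-0.02,48.6,75.4,-44,-0.034,0.1,-0.04,48.6,75.4,-44,-0.034,0.15,-0.06,48.6,75.4,-44,-0.034,0.2,-0.08,48.6,75.4,-44,-0.034,0.266,-0.11,48.6,75.4,-44,-0.034,0.266,-0.11,48.6,75.4,-44,-0.034,0.266,-0.11,48.6,75.4,-44,-0.034,0.266,-0.11,48.6,75.4,-44,-0.034,0.266,-0.11,48.6,75.4,-44,-0.034,0.266,-0.11,48.6,75.4,-44,-0.034,0.266,-0.11,48.6,75.4,-44,-0.034,0.266,-0.11,48.6,75.4,-44,-0.034,0.266,-0.11,48.6,75.4,-44,-0.034,0.266,-0.11,48.6,75.4,-44,-0.034,0.266,-0.11,48.6,75.4,-44,-0.034,0.266,-0.11,48.6,75.4,-44])

```text
clock: 8.0
eef_pos: [429.2, 144.5, 205.6]
eef_rot: [-3.139, -0.526, 2.09]
wrist_force: [-0.2, -0.2, -1.6]
finger_gap: 16.5
finger_force: 40.0
```

Run:
```python
from h import *
np.set_printoptions(precision=2,suppress=True)
s=manip.read_state()
RL=R.from_euler('xyz',[3.141,-.524,2.094]); P=np.array([428,145.8,6.5]);R0=R.from_euler('xyz',s["eef_rot"])
print(s["joints"],s["eef_pos"],s["eef_rot"],np.degrees((RL*R0.inv()).as_rotvec()),P-s["eef_pos"])
```

```text
[-0.02  0.22  1.71  0.44  1.51 -0.63] [429.18 144.47 205.57] [-3.14 -0.53  2.09] [-0.   -0.19  0.15] [  -1.18    1.33 -199.07]
```

Commanded poses are clamped to what was reached, so the pose is right. Laying the key down.

Request:
jog_arm(plan=[0,0,-0.05,0,0,0,0,0,-0.1,0,0,0,0,0,-0.14,0,0,0,0,0,-0.17,0,0,0,0,0,-0.185,0,0,0,0,0,-0.192,0,0,0,0,0,-0.196,0,0,0,0,0,-0.198,0,0,0,0,0,-0.1985,0,0,0,0,0,-0.1985,0,0,0,0,0,-0.1985,0,0,0])

```text
clock: 9.1
eef_pos: [428.9, 145.7, 9.2]
eef_rot: [3.139, -0.523, 2.095]
wrist_force: [-0.6, 0.3, -1.4]
finger_gap: 16.4
finger_force: 40.0
```

Request:
jog_arm(plan=[0,0,0,0,0,0,0,0,0,0,0,0,0,0,0,0,0,0,0,0,0,0,0,0], claw=0.036)

```text
clock: 9.5
eef_pos: [428.7, 145.8, 8.8]
eef_rot: [3.14, -0.523, 2.095]
wrist_force: [-0.4, -0.1, -0.3]
finger_gap: 35.8
finger_force: 0.0
```

Request:
jog_arm(plan=[0,0,0.04,0,0,0,0,0,0.07,0,0,0,0,0,0.07,0,0,0])

```text
clock: 9.8
eef_pos: [430.3, 145.8, 81.9]
eef_rot: [3.135, -0.521, 2.098]
wrist_force: [0.7, -0.3, 0.1]
finger_gap: 36.0
finger_force: 0.0
```

Run:
```python
from h import *
np.set_printoptions(precision=2,suppress=True)
s=manip.read_state();print(s["eef_pos"],s["eef_rot"],s["joints"])
RF=R.from_euler('xyz',[3.141,-.524,2.094])*R.from_euler('z',180,degrees=True);R0=R.from_euler('xyz',s["eef_rot"])
t=R0.apply([0,0,1]);print("tool axis",t)
```

```text
[430.29 145.8   81.87] [ 3.13 -0.52  2.1 ] [-0.02  0.38  1.82  0.47  1.25 -0.76]
tool axis [-0.24  0.43 -0.87]
```

Request:
jog_arm(plan=[0.04,0.1,0,-22.5,39,-77.9,0.04,0.1,0,-22.5,39,-77.9,0.04,0.1,0,-22.5,39,-77.9,0.04,0.1,0,-22.5,39,-77.9,0.04,0.1,0,-22.5,39,-77.9,0.04,0.1,0,-22.5,39,-77.9,0.04,0.1,0,-22.5,39,-77.9,0.04,0.1,0,-22.5,39,-77.9,0.04,0.1,0,-22.5,39,-77.9,0.04,0.1,0,-22.5,39,-77.9])

```text
clock: 10.8
eef_pos: [468.3, 245.7, 77.9]
eef_rot: [-2.619, -0.037, 0.59]
wrist_force: [-0.7, -0.1, 0.1]
finger_gap: 36.0
finger_force: 0.0
```

Run:
```python
from h import *
p,d=shot("top","top2")
u,v=map(int,proj("top",[425,150,10]));print(u,v)
cv2.imwrite("pics/c4.png",cv2.resize(p[v-35:v+35,u-45:u+45],None,fx=8,fy=8,interpolation=2)[:,:,::-1])
```

```text
251 247
```

View pics/c4.png

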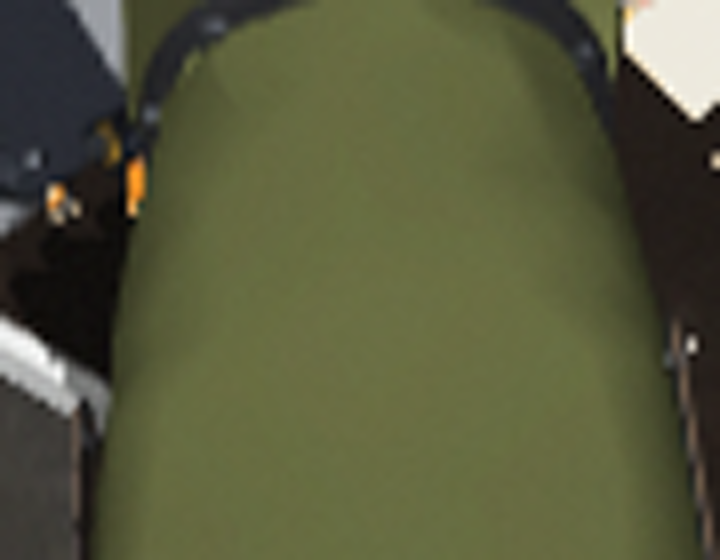

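The top view is blocked by the arm here. The release pose gives the key position, so I'll regrasp on that and check later from the side.

Request:
jog_arm(plan=[-0.041,-0.1,0,-22.5,39,-77.9,-0.041,-0.1,0,-22.5,39,-77.9,-0.041,-0.1,0,-22.5,39,-77.9,-0.041,-0.1,0,-22.5,39,-77.9,-0.041,-0.1,0,-22.5,39,-77.9,-0.041,-0.1,0,-22.5,39,-77.9,-0.041,-0.1,0,-22.5,39,-77.9,-0.041,-0.1,0,-22.5,39,-77.9,-0.041,-0.1,0,-22.5,39,-77.9,-0.041,-0.1,0,-22.5,39,-77.9,-0.041,-0.1,0,-22.5,39,-77.9,-0.041,-0.1,0,-22.5,39,-77.9])

```text
clock: 12.05
eef_pos: [427.4, 145.7, 78.3]
eef_rot: [-3.094, 0.523, -0.95]
wrist_force: [0.1, -0.8, 1.1]
finger_gap: 35.7
finger_force: 0.0
```

Run:
```python
from h import *
np.set_printoptions(precision=2,suppress=True)
s=manip.read_state();print(s["eef_pos"],s["joints"])
RF=R.from_euler('xyz',[3.141,-.524,2.094])*R.from_euler('z',180,degrees=True);R0=R.from_euler('xyz',s["eef_rot"])
print(np.degrees((RF*R0.inv()).as_rotvec()),np.array([428.7,145.8,6.3])-s["eef_pos"])
```

```text
[427.43 145.73  78.29] [-0.02  0.39  1.82  0.47  1.25  2.29]
[-1.21  1.98 -4.24] [  1.27   0.07 -71.99]
```

Request:
jog_arm(plan=[0.001,0,-0.04,-1.2,2,-4.2,0.001,0,-0.065,-1.2,2,-4.2,0.001,0,-0.0715,-1.2,2,-4.2,0.001,0,-0.0715,-1.2,2,-4.2,0.001,0,-0.0715,-1.2,2,-4.2,0.001,0,-0.0715,-1.2,2,-4.2])

```text
clock: 12.65
eef_pos: [429.3, 145.8, 8.3]
eef_rot: [-3.139, 0.523, -1.047]
wrist_force: [0.1, 0.0, 0.6]
finger_gap: 36.0
finger_force: 0.0
```

Request:
jog_arm(plan=[0,0,0,0,0,0,0,0,0,0,0,0,0,0,0,0,0,0,0,0,0,0,0,0,0,0,0,0,0,0], claw=0.01)

```text
clock: 13.15
eef_pos: [428.8, 145.8, 7.6]
eef_rot: [-3.141, 0.524, -1.048]
wrist_force: [-0.4, -0.5, 5.9]
finger_gap: 16.6
finger_force: 40.0
```

Run:
```python
from kin import *
np.set_printoptions(precision=2,suppress=True)
p=np.array(s["eef_pos"]);R0=R.from_euler('xyz',s["eef_rot"]);y=np.radians(120);k=np.array([np.cos(y),np.sin(y),0])
m=R0.inv().apply(np.array([425.7,150,8.5])+48*k-p);kt=R0.inv().apply(k);print("m",m,"kt",kt,s["finger_gap"],p,s["eef_rot"])
h=np.array([np.cos(np.radians(-2)),np.sin(np.radians(-2)),0])
# place: R1 = yaw * A * R0
A=R.from_rotvec(np.radians(90)*np.array([-k[1],k[0],0]))
R1=R.from_euler('z',(-2-(120-180)),degrees=True)*A*R0
T=R1*R0.inv();q=s["joints"]
Pf=np.array([430.9,-241.3,77])-R1.apply(m)
print("z",R1.apply([0,0,1]),"T",np.degrees(T.as_rotvec()),"shift",Pf-p,"ik",ik(Pf,R1,[-.96,.12,2.3,1.7,.8,-.7])[0])
np.savez("grip.npz",m=m,kt=kt,Pf=Pf,R1=R1.as_matrix())
# waypoint check: half rotation path at high z
p0=p+[0,0,220]
for f in np.linspace(.0,1,9):
    Rt=R.from_rotvec(T.as_rotvec()*f)*R0;Pt=p0+(Pf+[0,0,100]-p0)*f
    q,c=ik(Pt,Rt,q);print(f,q,round(c,5))
```

```text
m [-46.54   0.6   25.81] kt [-0.87  0.    0.5 ] 16.57157976758863 [428.76 145.75   7.56] [-3.14  0.52 -1.05]
z [ 0.87 -0.03 -0.5 ] T [-48.01 -79.9   45.19] shift [   3.1  -386.56  122.65] ik [-0.99  0.13  2.34  1.69  0.79 -0.77]
0.0 [-0.02  0.19  1.69  0.44  1.55  2.53] 0.0
0.125 [-0.06  0.1   1.74  0.32  1.46  2.38] 0.0
0.25 [-0.11  0.    1.82  0.22  1.33  2.22] 0.0
0.375 [-0.18 -0.09  1.91  0.16  1.18  2.03] 0.0
0.5 [-0.28 -0.18  2.01  0.16  1.01  1.8 ] 0.0
0.625 [-0.42 -0.25  2.11  0.25  0.83  1.47] 0.0
0.75 [-0.6  -0.28  2.2   0.53  0.68  0.97] 0.0
0.875 [-0.8  -0.24  2.25  0.98  0.66  0.3 ] 0.0
1.0 [-0.99 -0.12  2.26  1.36  0.81 -0.32] 0.0
```

Request:
jog_arm(plan=[0,0,0.03,0,0,0,0,0,0.07,0,0,0,0,0,0.11,0,0,0,0,0,0.15,0,0,0,0,0,0.19,0,0,0,0,0,0.22,0,0,0,0,0,0.22,0,0,0])

```text
clock: 13.85
eef_pos: [429.7, 145.8, 230.6]
eef_rot: [-3.135, 0.521, -1.046]
wrist_force: [-0.9, -0.7, -2.1]
finger_gap: 16.8
finger_force: 40.0
```

Request:
jog_arm(plan=[0,-0.026,0,-3.2,-5.3,3,0,-0.052,0,-6.4,-10.6,6,0,-0.078,0,-9.6,-16,9,0.001,-0.103,0,-12.8,-21.3,12,0.001,-0.129,0,-16,-26.6,15,0.001,-0.155,0.001,-19.2,-32,18,0.001,-0.18,0.001,-22.4,-37.3,21,0.002,-0.206,0.001,-25.6,-42.6,24.1,0.002,-0.232,0.001,-28.8,-48,27.1,0.002,-0.258,0.002,-32,-53.3,30.1,0.002,-0.284,0.002,-35.2,-58.6,33.1,0.003,-0.31,0.002,-38.4,-64,36.1,0.003,-0.335,0.003,-41.6,-69.3,39.1,0.003,-0.361,0.003,-44.8,-74.6,42.1,0.003,-0.3866,0.003,-48,-79.9,45.2,0.003,-0.3866,0.003,-48,-79.9,45.2,0.003,-0.3866,0.003,-48,-79.9,45.2,0.003,-0.3866,0.003,-48,-79.9,45.2,0.003,-0.3866,0.003,-48,-79.9,45.2,0.003,-0.3866,0.003,-48,-79.9,45.2])

```text
clock: 15.85
eef_pos: [431.3, -240.7, 229.4]
eef_rot: [-3.135, -1.044, -0.041]
wrist_force: [-0.2, 0.2, -1.3]
finger_gap: 16.7
finger_force: 40.0
```

Run:
```python
from h import *
np.set_printoptions(precision=2,suppress=True)
g=np.load("grip.npz");s=manip.read_state();R0=R.from_euler('xyz',s["eef_rot"])
print(s["joints"],s["eef_pos"],g["Pf"]-s["eef_pos"],np.degrees((R.from_matrix(g["R1"])*R0.inv()).as_rotvec()))
mo=R0.apply(g["m"])+s["eef_pos"];kd=R0.apply(g["kt"]);print("mouth",mo,"dir",kd)
out=[]
for n in("side","top"):
    p,d=shot(n,n+"3");u,v=map(int,proj(n,mo-48*kd));print(n,"origin",u-40,v-50,"pred mouth",proj(n,mo),"head",proj(n,mo-96*kd),"seat",proj(n,[430.9,-241.3,77]))
    out.append(cv2.resize(p[v-50:v+50,u-40:u+40],None,fx=5,fy=5,interpolation=2))
cv2.imwrite("pics/c5.png",np.hstack(out)[:,:,::-1])
```

```text
[-0.99 -0.12  2.26  1.36  0.81 -0.31] [ 431.34 -240.67  229.39] [  0.52  -0.14 -99.18] [-0.11 -0.14  0.06]
mouth [ 430.24 -241.05  176.19] dir [-0.  0. -1.]
side origin 272 73 pred mouth (np.float64(311.2762090975226), np.float64(139.93949616413963)) head (np.float64(312.7774445151474), np.float64(106.50086203963775)) seat (np.float64(309.5160387708903), np.float64(171.9094980483345))
top origin 368 193 pred mouth (np.float64(403.4115612835618), np.float64(244.7096146036193)) head (np.float64(414.2851921487665), np.float64(241.45049895211451)) seat (np.float64(394.1897910807993), np.float64(247.18987055490334))
```

View pics/c5.png

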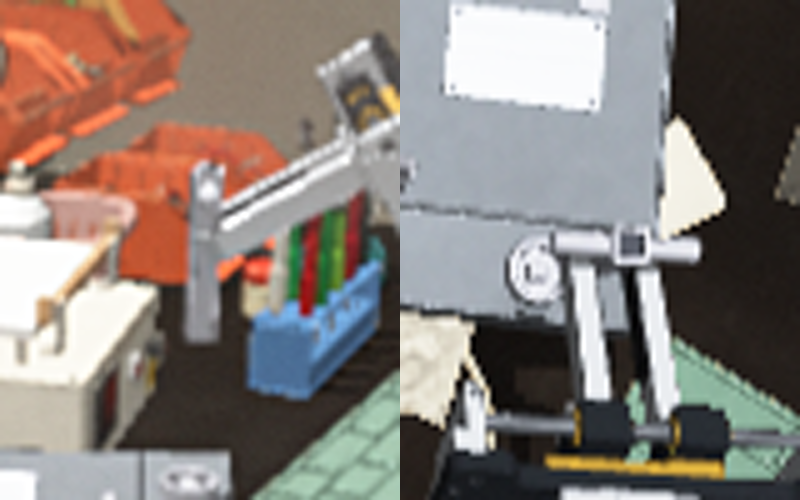

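The side view shows the mouth at crop (203,340), about 1 px off the prediction. The top view shows the head on the prediction. The key hangs upright above the latch, so I'm lowering it.

Request:
jog_arm(plan=[0.0015,0,-0.03,0,0,0,0.0015,0,-0.06,0,0,0,0.0015,0,-0.075,0,0,0,0.0015,0,-0.083,0,0,0,0.0015,0,-0.086,0,0,0,0.0015,0,-0.089,0,0,0,0.0015,0,-0.091,0,0,0,0.0015,0,-0.093,0,0,0,0.0015,0,-0.093,0,0,0,0.0015,0,-0.093,0,0,0])

```text
clock: 16.95
eef_pos: [433.4, -241.5, 138.1]
eef_rot: [-3.141, -1.048, -0.036]
wrist_force: [1.6, -3.5, 2.1]
finger_gap: 16.5
finger_force: 40.0
```

Request:
jog_arm(plan=[0,0,-0.002,0,0,0,0,0,-0.004,0,0,0,0,0,-0.005,0,0,0,0,0,-0.005,0,0,0,0,0,-0.005,0,0,0])

```text
clock: 17.45
eef_pos: [433.0, -241.8, 132.3]
eef_rot: [-3.141, -1.046, -0.037]
wrist_force: [4.4, -8.4, -3.3]
finger_gap: 16.3
finger_force: 40.2
```

Run:
```python
from h import *
np.set_printoptions(precision=2,suppress=True)
g=np.load("grip.npz");s=manip.read_state();R0=R.from_euler('xyz',s["eef_rot"])
print(s["clock"],s["eef_pos"],s["wrist_force"],s["moment"],"mouth",R0.apply(g["m"])+s["eef_pos"])
p,d=shot("side","side4");u,v=map(int,proj("side",[431,-241,125]))
cv2.imwrite("pics/c6.png",cv2.resize(p[v-40:v+40,u-50:u+50],None,fx=7,fy=7,interpolation=2)[:,:,::-1])
```

```text
17.45 [ 433.   -241.83  132.25] [ 4.43 -8.37 -3.25] [-1.24  0.44 -1.37] mouth [ 431.99 -242.38   79.05]
```

View pics/c6.png

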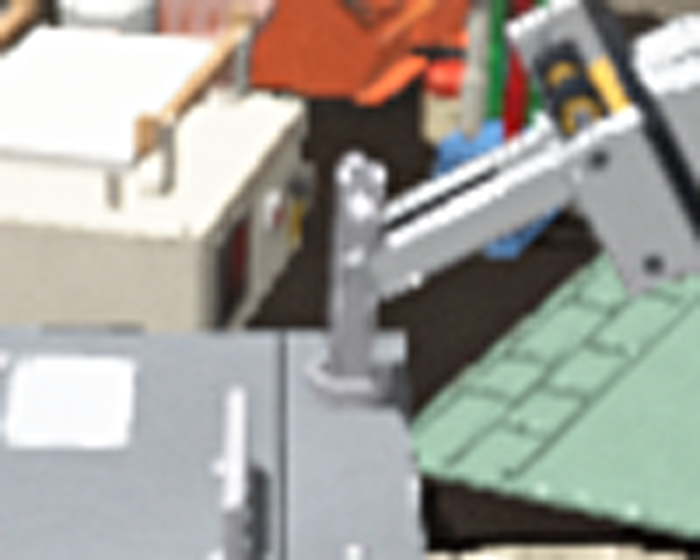

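The key is in the shroud, with the mouth at about z 79. There is a side load towards -y, so I'm easing that way and pressing down a little.

Request:
jog_arm(plan=[0.0004,-0.0008,0,0,0,0,0.0004,-0.0008,-0.001,0,0,0,0.0004,-0.0008,-0.002,0,0,0,0.0004,-0.0008,-0.0025,0,0,0,0.0004,-0.0008,-0.0025,0,0,0,0.0004,-0.0008,-0.0025,0,0,0])

```text
clock: 18.1
eef_pos: [433.7, -242.4, 130.4]
eef_rot: [-3.141, -1.048, -0.037]
wrist_force: [-1.7, -5.8, 4.7]
finger_gap: 16.7
finger_force: 40.1
```

Request:
jog_arm(plan=[0,0,0,0,0,0,0,0,0,0,0,0,0,0,0,0,0,0], claw=0.034)

```text
clock: 18.4
eef_pos: [433.4, -241.2, 129.4]
eef_rot: [-3.137, -1.046, -0.038]
wrist_force: [-0.6, 0.5, 0.6]
finger_gap: 33.1
finger_force: 0.0
```

Request:
jog_arm(plan=[-0.017,0.0005,0.01,0,0,0,-0.043,0.0015,0.025,0,0,0,-0.087,0.003,0.05,0,0,0,-0.087,0.003,0.05,0,0,0,-0.087,0.003,0.05,0,0,0])

```text
clock: 18.9
eef_pos: [346.1, -239.5, 180.3]
eef_rot: [3.141, -1.048, -0.037]
wrist_force: [0.9, 0.3, -0.3]
finger_gap: 34.1
finger_force: 0.0
```

Run:
```python
from kin import *
np.set_printoptions(precision=2,suppress=True)
print(s["clock"],s["eef_pos"],s["eef_rot"],s["joints"])
p,d=shot("side","side5");p2,d2=shot("top","top5")
u,v=map(int,proj("side",[431,-241,125]));u2,v2=map(int,proj("top",[431,-241,125]));print("o",u-40,v-50,u2-40,v2-50)
cv2.imwrite("pics/c7.png",np.hstack([cv2.resize(p[v-50:v+50,u-40:u+40],None,fx=5,fy=5,interpolation=2),cv2.resize(p2[v2-50:v2+50,u2-40:u2+40],None,fx=5,fy=5,interpolation=2)])[:,:,::-1])
W=cloud("top",d2);t=W[(W[...,2]>165)&(W[...,2]<182)&(np.hypot(W[...,0]-431,W[...,1]+241)<20)];print("head",len(t),t.mean(0) if len(t) else 0)
b=W[(W[...,2]>158)&(W[...,2]<175)&(np.hypot(W[...,0]-431,W[...,1]+241)<45)];print("bar",len(b),b.mean(0),cv2.fitLine(b[:,:2].astype(np.float32),2,0,.01,.01).ravel())
hd=W[(W[...,2]>103)&(W[...,2]<122)&(np.hypot(W[...,0]-486,W[...,1]+125)<50)];print("handle",len(hd),np.median(hd,0))
Rt=R.from_euler('xyz',[np.pi,0,np.radians(88)])
for yaw in(88,185):
    print(yaw,ik(np.array([432,-242,150]),R.from_euler('xyz',[np.pi,0,np.radians(yaw)]),[-.5,.2,1.9,0,1.2,-.5]))
R0=R.from_euler('xyz',s["eef_rot"]);print("to down",np.degrees((Rt*R0.inv()).as_rotvec()),np.array([432,-242,230])-s["eef_pos"])
```

```text
18.9 [ 346.13 -239.51  180.29] [ 3.14 -1.05 -0.04] [-1.26 -0.13  2.42  1.35  0.99 -0.56]
o 270 106 358 195
head 83 [ 430.85 -240.48  170.9 ]
bar 139 [ 430.74 -240.87  168.61] [   0.03    1.    430.74 -240.87]
handle 112 [ 487.33 -125.92  112.15]
88 (array([-0.58,  0.23,  1.74,  0.  ,  1.17, -0.55]), np.float64(9.643656426626587e-29))
185 (array([-0.58,  0.23,  1.74, -0.  ,  1.17, -2.24]), np.float64(2.952088679454412e-31))
to down [-45.01  48.43  81.04] [85.87 -2.49 49.71]
```

View pics/c7.png

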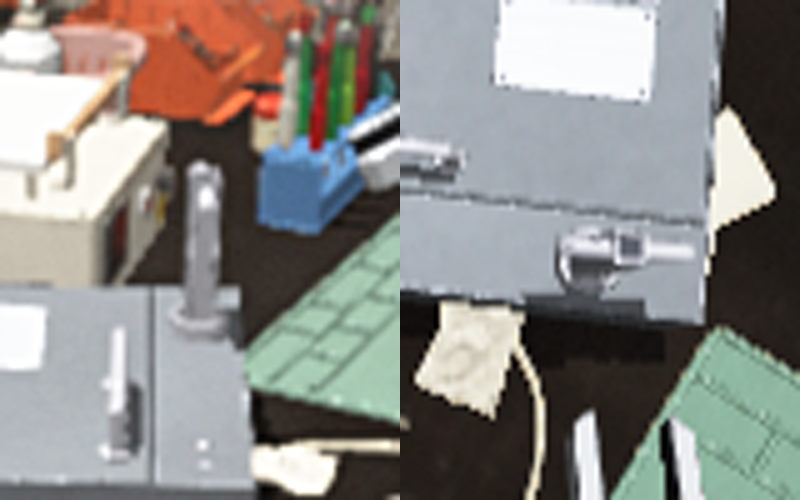

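The key now stands alone in the latch, with its bar at azimuth 88°. I'm coming in from above to take the head.

Request:
jog_arm(plan=[-0.02,0,0.05,-3.5,3.7,6.2,-0.02,0,0.1,-6.9,7.5,12.5,-0.01,0,0.1,-10.4,11.2,18.7,0,0,0.1,-13.8,14.9,24.9,0.01,0,0.1,-17.3,18.6,31.2,0.02,0,0.1,-20.8,22.4,37.4,0.03,0,0.1,-24.2,26.1,43.6,0.04,0,0.1,-27.7,29.8,49.9,0.05,0,0.1,-31.2,33.5,56.1,0.06,0,0.1,-34.6,37.3,62.3,0.07,0,0.1,-38,41,68.6,0.08,-0.002,0.1,-41.5,44.7,74.8,0.086,-0.0025,0.08,-45,48.4,81,0.086,-0.0025,0.05,-45,48.4,81,0.086,-0.0025,0.05,-45,48.4,81,0.086,-0.0025,0.05,-45,48.4,81], claw=0.042)

```text
clock: 20.6
eef_pos: [433.3, -240.1, 229.2]
eef_rot: [-3.137, -0.002, 1.537]
wrist_force: [0.5, 0.9, 0.3]
finger_gap: 42.1
finger_force: 0.0
```

Run:
```python
from h import *
s=manip.read_state();print(s["eef_pos"],s["joints"],np.degrees((R.from_euler('xyz',[np.pi,0,np.radians(88.3)])*R.from_euler('xyz',s["eef_rot"]).inv()).as_rotvec()))
```

```text
[ 433.30627238 -240.05761599  229.18659536] [-5.79411101e-01  1.61581890e-01  1.63502556e+00 -8.63321143e-04
  1.34943290e+00 -5.45508110e-01] [-0.09866152 -0.23986055  0.23153017]
```

Request:
jog_arm(plan=[0,0,0,0,0,0,0,0,-0.03,0,0,0,0,0,-0.06,0,0,0,0,0,-0.075,0,0,0,0,0,-0.08,0,0,0,0,0,-0.08,0,0,0,0,0,-0.08,0,0,0])

```text
clock: 21.3
eef_pos: [433.0, -241.6, 151.2]
eef_rot: [-3.141, 0.001, 1.535]
wrist_force: [-0.7, -0.0, 0.1]
finger_gap: 41.8
finger_force: 0.0
```

Request:
jog_arm(plan=[0,0,0,0,0,0,0,0,0,0,0,0,0,0,0,0,0,0,0,0,0,0,0,0,0,0,0,0,0,0], claw=0.01, force=25)

```text
clock: 21.8
eef_pos: [432.6, -241.2, 150.0]
eef_rot: [-3.139, 0.001, 1.535]
wrist_force: [0.2, 1.7, 2.6]
finger_gap: 16.6
finger_force: 25.0
```

Request:
jog_arm(plan=[0,0,0,0,0,6,0,0,0,0,0,12,0,0,0,0,0,18,0,0,0,0,0,24,0,0,0,0,0,30,0,0,0,0,0,36,0,0,0,0,0,42,0,0,0,0,0,48,0,0,0,0,0,54,0,0,0,0,0,60,0,0,0,0,0,66,0,0,0,0,0,72,0,0,0,0,0,78,0,0,0,0,0,84,0,0,0,0,0,89,0,0,0,0,0,92,0,0,0,0,0,92,0,0,0,0,0,92,0,0,0,0,0,92])

```text
clock: 23.7
eef_pos: [432.3, -242.2, 150.1]
eef_rot: [-3.137, 0.0, 3.141]
wrist_force: [-3.1, -6.0, 2.8]
finger_gap: 16.7
finger_force: 25.0
```

Run:
```python
from h import *
s=manip.read_state();print(s["eef_pos"],s["wrist_force"],s["moment"],s["joints"])
```

```text
[ 432.28310557 -242.18471544  150.13423732] [-3.12123519 -6.04020122  2.7724913 ] [-1.55579016  0.67348453  0.02041697] [-0.58236491  0.23275716  1.74121974 -0.00445699  1.16462212 -2.15045681]
```

Request:
jog_arm(plan=[0,-0.0007,0,0,0,0,0,-0.0007,0,0,0,0,0,-0.0007,0,0,0,0,0,-0.0007,0,0,0,0], claw=0.04)

```text
clock: 24.1
eef_pos: [432.5, -241.7, 149.7]
eef_rot: [-3.139, 0.0, 3.141]
wrist_force: [-0.1, 0.2, -0.2]
finger_gap: 39.5
finger_force: 0.0
```

Request:
jog_arm(plan=[0,0,0.01,0,0,0,0,0,0.03,0,0,0,0,0,0.06,0,0,0,0,0,0.1,0,0,0,0.028,0.05,0.1,0,0,-20,0.056,0.116,0.1,0,0,-50,0.056,0.116,0.1,0,0,-95,0.056,0.116,0.1,0,0,-95,0.056,0.116,0.1,0,0,-95,0.056,0.116,0.1,0,0,-95,0.056,0.116,0.1,0,0,-95,0.056,0.116,0.1,0,0,-95,0.056,0.116,0.1,0,0,-95,0.056,0.116,0.1,0,0,-95,0.056,0.116,0.1,0,0,-95,0.056,0.116,0.1,0,0,-95,0.056,0.116,0.1,0,0,-95,0.056,0.116,0.1,0,0,-95])

```text
clock: 25.9
eef_pos: [488.5, -125.8, 250.2]
eef_rot: [-3.139, 0.001, 1.485]
wrist_force: [-0.1, -0.4, 0.6]
finger_gap: 40.1
finger_force: 0.0
```

Run:
```python
from kin import *
np.set_printoptions(precision=2,suppress=True)
print(s["clock"],s["eef_pos"],s["eef_rot"],s["joints"])
W=cloud("top",shot("top","top6")[1]);b=W[(W[...,2]>158)&(W[...,2]<182)&(np.hypot(W[...,0]-431,W[...,1]+241)<45)];print("bar",len(b),b.mean(0) if len(b) else 0, cv2.fitLine(b[:,:2].astype(np.float32),2,0,.01,.01).ravel() if len(b)>5 else 0)
p,d=shot("side","side6");V=cloud("side",d);b=V[(V[...,2]>155)&(V[...,2]<185)&(np.hypot(V[...,0]-431,V[...,1]+241)<45)];print("side",len(b),b.min(0) if len(b) else 0,b.max(0) if len(b) else 0)
# open path
H=np.array([488.4,-126.6,109.]);bx=np.array([np.cos(np.radians(-5)),np.sin(np.radians(-5)),0]);O=H+125*bx-[0,0,33]
q=s["joints"]
for th in np.linspace(0,1.72,9):
    hp=O+bx*(-125*np.cos(th)+33*np.sin(th))+np.array([0,0,125*np.sin(th)+33*np.cos(th)])
    tl=np.radians(20)*min(1,th/1.5)
    by=np.array([-bx[1],bx[0],0]);Rt=R.from_rotvec(-tl*by)*R.from_euler('xyz',[np.pi,0,np.radians(85)])
    tcp=hp+17*Rt.apply([0,0,1])
    q,c=ik(tcp,Rt,q);print(round(th,2),tcp-(H-[0,0,17]),np.degrees(-tl*by),q,round(c,6))
```

```text
25.9 [ 488.53 -125.83  250.21] [-3.14  0.    1.48] [-0.32  0.17  1.58 -0.    1.4  -0.24]
bar 0 0 0
side 120 [ 398.24 -254.41  155.18] [ 462.19 -232.22  176.74]
0.0 [0. 0. 0.] [-0. -0. -0.] [-0.33  0.33  1.77 -0.    1.04 -0.24] 0.0
0.22 [10.73 -0.94 25.93] [-0.25 -2.86 -0.  ] [-0.33  0.29  1.75  0.01  1.05 -0.25] 0.0
0.43 [26.73 -2.34 49.19] [-0.5  -5.71 -0.  ] [-0.33  0.27  1.73  0.03  1.05 -0.25] 0.0
0.64 [47.31 -4.14 68.71] [-0.75 -8.57 -0.  ] [-0.32  0.26  1.69  0.04  1.05 -0.25] 0.0
0.86 [71.56 -6.26 83.6 ] [ -1.   -11.42  -0.  ] [-0.32  0.27  1.64  0.05  1.03 -0.25] 0.0
1.08 [98.39 -8.61 93.18] [ -1.25 -14.28  -0.  ] [-0.31  0.29  1.6   0.07  1.01 -0.25] 0.0
1.29 [126.61 -11.08  97.01] [ -1.5  -17.13  -0.  ] [-0.31  0.33  1.55  0.08  0.97 -0.25] 0.0
1.5 [154.93 -13.55  94.92] [ -1.74 -19.92  -0.  ] [-0.3   0.37  1.52  0.09  0.92 -0.26] 0.0
1.72 [181.34 -15.86  86.73] [ -1.74 -19.92  -0.  ] [-0.29  0.43  1.44  0.09  0.92 -0.24] 0.0
```

The key still stands, with its bar now spanning x 398 to 462, so the latch has turned 90°. Now the handle.

Request:
jog_arm(plan=[0,0,-0.05,0,0,0,0,0,-0.1,0,0,0,0,0,-0.13,0,0,0,0,0,-0.15,0,0,0,0,0,-0.158,0,0,0,0,0,-0.158,0,0,0,0,0,-0.158,0,0,0,0,0,-0.158,0,0,0], claw=0.036)

```text
clock: 26.8
eef_pos: [489.1, -126.0, 93.0]
eef_rot: [-3.141, 0.001, 1.483]
wrist_force: [-0.1, 0.3, 0.5]
finger_gap: 35.9
finger_force: 0.0
```

Request:
jog_arm(plan=[0,0,0,0,0,0,0,0,0,0,0,0,0,0,0,0,0,0,0,0,0,0,0,0,0,0,0,0,0,0,0,0,0,0,0,0], claw=0.002, force=12)

```text
clock: 27.4
eef_pos: [489.4, -126.0, 92.0]
eef_rot: [-3.141, 0.001, 1.483]
wrist_force: [6.2, -0.1, -2.8]
finger_gap: 8.6
finger_force: 12.0
```

Run:
```python
from h import *
bx=np.array([np.cos(np.radians(-5)),np.sin(np.radians(-5)),0]);by=np.array([-bx[1],bx[0],0])
def pose(th):
    tl=np.radians(20)*min(1,th/1.5);r=R.from_rotvec(-tl*by)
    hp=bx*(125-125*np.cos(th)+33*np.sin(th))+np.array([0,0,125*np.sin(th)+33*np.cos(th)-33])
    return hp+17*r.apply([0,0,-1])+[0,0,17],np.degrees(-tl*by)
for th in np.arange(.1,1.75,.1): p,t=pose(th);print(round(th,1),np.round(p/1000,4).tolist(),np.round(t,1).tolist())
```

```text
0.1 [0.0043, -0.0004, 0.0123] [-0.1, -1.3, -0.0]
0.2 [0.0098, -0.0009, 0.0242] [-0.2, -2.7, -0.0]
0.3 [0.0165, -0.0014, 0.0355] [-0.3, -4.0, -0.0]
0.4 [0.0242, -0.0021, 0.0461] [-0.5, -5.3, -0.0]
0.5 [0.033, -0.0029, 0.056] [-0.6, -6.6, -0.0]
0.6 [0.0427, -0.0037, 0.065] [-0.7, -8.0, -0.0]
0.7 [0.0532, -0.0047, 0.073] [-0.8, -9.3, -0.0]
0.8 [0.0645, -0.0056, 0.08] [-0.9, -10.6, -0.0]
0.9 [0.0764, -0.0067, 0.0858] [-1.0, -12.0, -0.0]
1.0 [0.0888, -0.0078, 0.0905] [-1.2, -13.3, -0.0]
1.1 [0.1016, -0.0089, 0.0939] [-1.3, -14.6, -0.0]
1.2 [0.1147, -0.01, 0.0961] [-1.4, -15.9, -0.0]
1.3 [0.1279, -0.0112, 0.097] [-1.5, -17.3, -0.0]
1.4 [0.1412, -0.0124, 0.0967] [-1.6, -18.6, -0.0]
1.5 [0.1543, -0.0135, 0.095] [-1.7, -19.9, -0.0]
1.6 [0.1668, -0.0146, 0.092] [-1.7, -19.9, -0.0]
1.7 [0.179, -0.0157, 0.0877] [-1.7, -19.9, -0.0]
```

Request:
jog_arm(plan=[0.0022,0,0.006,0,-0.7,0,0.0043,-0.0004,0.0123,-0.1,-1.3,0,0.007,-0.0006,0.018,-0.1,-2,0,0.0098,-0.0009,0.0242,-0.2,-2.7,0,0.013,-0.0011,0.03,-0.3,-3.3,0,0.0165,-0.0014,0.0355,-0.3,-4,0,0.0202,-0.0017,0.0408,-0.4,-4.6,0,0.0242,-0.0021,0.0461,-0.5,-5.3,0,0.0285,-0.0025,0.0511,-0.5,-6,0,0.033,-0.0029,0.056,-0.6,-6.6,0,0.033,-0.0029,0.056,-0.6,-6.6,0,0.033,-0.0029,0.056,-0.6,-6.6,0])

```text
clock: 28.6
eef_pos: [520.7, -128.7, 148.6]
eef_rot: [3.03, 0.001, 1.483]
wrist_force: [-14.1, 1.2, 8.6]
finger_gap: 8.8
finger_force: 12.0
```

Run:
```python
from h import *
np.set_printoptions(precision=1,suppress=True)
s=manip.read_state();print(s["eef_pos"],s["wrist_force"],s["moment"],s["finger_gap"],s["clock"])
```

```text
[ 520.7 -128.7  148.6] [-14.1   1.2   8.6] [ 0.1  2.4 -0. ] 8.783332784710804 28.6
```

The panel is at about 0.5 rad, with an outward radial load of about 16 N. I'll continue with a small outward correction.

Request:
jog_arm(plan=[0.0035,-0.0004,0.0055,0,-0.7,0,0.0082,-0.0008,0.01,-0.1,-1.4,0,0.0133,-0.0013,0.0142,-0.1,-2,0,0.0187,-0.0018,0.018,-0.2,-2.7,0,0.0243,-0.0023,0.0217,-0.2,-3.3,0,0.03,-0.0027,0.025,-0.3,-4,0,0.036,-0.0032,0.0282,-0.3,-4.7,0,0.0419,-0.0038,0.0308,-0.4,-5.4,0,0.048,-0.0043,0.0333,-0.5,-6,0,0.0543,-0.0049,0.0355,-0.6,-6.7,0,0.0543,-0.0049,0.0355,-0.6,-6.7,0])

```text
clock: 29.7
eef_pos: [576.6, -133.7, 183.8]
eef_rot: [2.91, 0.001, 1.482]
wrist_force: [-2.8, 0.4, 5.2]
finger_gap: 8.3
finger_force: 12.0
```

Request:
jog_arm(plan=[0.0064,-0.0006,0.0023,0,-0.7,0,0.0128,-0.0011,0.0044,-0.1,-1.3,0,0.0194,-0.0017,0.0056,-0.1,-2,0,0.0259,-0.0022,0.0066,-0.2,-2.6,0,0.0325,-0.0028,0.0072,-0.2,-3.3,0,0.0391,-0.0034,0.0075,-0.3,-4,0,0.0457,-0.004,0.0075,-0.4,-4.6,0,0.0524,-0.0046,0.0072,-0.4,-5.3,0,0.059,-0.0051,0.0065,-0.5,-6,0,0.0655,-0.0057,0.0055,-0.5,-6.6,0,0.0718,-0.0062,0.0041,-0.5,-6.6,0,0.078,-0.0068,0.0025,-0.5,-6.6,0,0.078,-0.0068,0.0025,-0.5,-6.6,0,0.078,-0.0068,0.0025,-0.5,-6.6,0])

```text
clock: 31.1
eef_pos: [654.0, -140.5, 185.7]
eef_rot: [2.796, -0.001, 1.482]
wrist_force: [1.6, -0.8, -0.7]
finger_gap: 8.3
finger_force: 12.0
```

Run:
```python
from h import *
np.set_printoptions(precision=1,suppress=True)
s=manip.read_state();print(s["eef_pos"],s["wrist_force"],s["moment"],s["joints"])
for n in("top","side"):
    W=cloud(n,shot(n,n+"7")[1]);P=W-np.array([613.5,-138,76]);bx=np.array([.9962,-.0872]);a=P[...,:2]@bx;b=P[...,0]*.0872+P[...,1]*.9962
    for y0,y1 in((-130,-60),(-60,-30),(40,75)):
        m=(b>y0)&(b<y1)&(P[...,2]>30)&(P[...,2]<160)&(abs(a)<45)
        if m.sum()>20:
            A=np.polyfit(P[...,2][m],a[m],1);print(n,y0,m.sum(),"slope",A,"theta",np.pi/2+np.arctan(A[0]))
```

```text
[ 654.  -140.5  185.7] [ 1.6 -0.8 -0.7] [-0.2 -0.  -0.1] [-0.3  0.4  1.5  0.1  0.9 -0.2]
top -130 34 slope [-0.3 35.3] theta 1.239684423322025
top 40 172 slope [-0.  -0.9] theta 1.527275031174485
side -130 94 slope [-0.1 -0.5] theta 1.483443746704011
side -60 77 slope [-0.  -1.8] theta 1.5609780908031985
side 40 201 slope [ 0.  -2.6] theta 1.5765675641554016
```

Request:
jog_arm(plan=[0.004,-0.0003,-0.0013,0,0,0,0.008,-0.0007,-0.0027,0,0,0,0.012,-0.001,-0.0043,0,0,0,0.014,-0.0012,-0.0052,0,0,0,0.016,-0.0014,-0.0061,0,0,0,0.016,-0.0014,-0.0061,0,0,0,0.016,-0.0014,-0.0061,0,0,0])

```text
clock: 31.9
eef_pos: [668.8, -141.8, 179.3]
eef_rot: [2.799, -0.001, 1.483]
wrist_force: [-13.4, 1.0, 5.6]
finger_gap: 8.5
finger_force: 12.0
```

The panel is against its stop, with a 13 N reaction. I'll back off a hair, open slightly, straighten the tool about the bar and withdraw straight up.

Request:
jog_arm(plan=[-0.001,0,0.0003,0,0,0,-0.001,0,0.0003,0,0,0,-0.001,0,0.0003,0,0,0], claw=0.023)

```text
clock: 32.2
eef_pos: [669.2, -141.8, 180.2]
eef_rot: [2.795, -0.001, 1.483]
wrist_force: [0.2, 0.1, 1.7]
finger_gap: 22.5
finger_force: 0.6
```

Request:
jog_arm(plan=[-0.001,0.0001,-0.0002,0.3,3,0,-0.0018,0.0002,-0.0004,0.5,6,0,-0.0026,0.0002,-0.0006,0.8,9,0,-0.0034,0.0003,-0.0009,1,12,0,-0.0034,0.0003,-0.0009,1,12,0,-0.0034,0.0003,-0.0009,1,12,0])

```text
clock: 32.8
eef_pos: [665.5, -141.5, 178.6]
eef_rot: [3.005, 0.0, 1.483]
wrist_force: [-0.4, -0.8, 0.2]
finger_gap: 22.8
finger_force: 0.0
```

Request:
jog_arm(plan=[0,0,0.005,0,0,0,0,0,0.012,0,0,0,0,0,0.02,0,0,0,0,0,0.03,0,0,0,0,0,0.04,0,0,0,0,0,0.06,0,0,0,0,0,0.1,0,0,0,0,0,0.1,0,0,0,0,0,0.1,0,0,0])

```text
clock: 33.7
eef_pos: [665.6, -141.6, 280.3]
eef_rot: [3.004, 0.001, 1.482]
wrist_force: [0.2, 0.5, -1.6]
finger_gap: 23.0
finger_force: 0.0
```

Request:
jog_arm(plan=[-0.03,0,0.02,0,0,0,-0.06,0,0.03,0,0,0,-0.1,0.03,0.03,0,0,0,-0.15,0.06,0.03,0,0,0,-0.2,0.1,0.03,0,0,0,-0.2,0.14,0.03,0,0,0,-0.2,0.18,0.03,0,0,0,-0.2,0.22,0.03,0,0,0,-0.2,0.22,0.03,0,0,0])

```text
clock: 34.6
eef_pos: [464.6, 81.9, 308.3]
eef_rot: [3.007, 0.0, 1.487]
wrist_force: [-0.5, -0.3, 0.6]
finger_gap: 23.0
finger_force: 0.0
```

Run:
```python
from h import *
np.set_printoptions(precision=2,suppress=True)
s=manip.read_state();print(s["clock"],s["eef_pos"],s["wrist_force"])
p,d=shot("side","side8");p2,d2=shot("top","top8")
W=cloud("side",d);P=W-np.array([613.5,-138,76]);a=P[...,:2]@np.array([.9962,-.0872]);b=P[...,0]*.0872+P[...,1]*.9962
m=(b>30)&(b<80)&(P[...,2]>30)&(P[...,2]<130)&(abs(a)<45)
print(m.sum(),np.pi/2+np.arctan(np.polyfit(P[...,2][m],a[m],1)[0]))
cv2.imwrite("pics/c8.png",np.hstack([cv2.resize(p[70:250,190:350],None,fx=2.5,fy=2.5,interpolation=2),cv2.resize(p2[130:310,300:460],None,fx=2.5,fy=2.5,interpolation=2)])[:,:,::-1])
```

```text
34.6 [464.62  81.95 308.32] [-0.46 -0.25  0.62]
194 1.8404242456670565
```

View pics/c8.png

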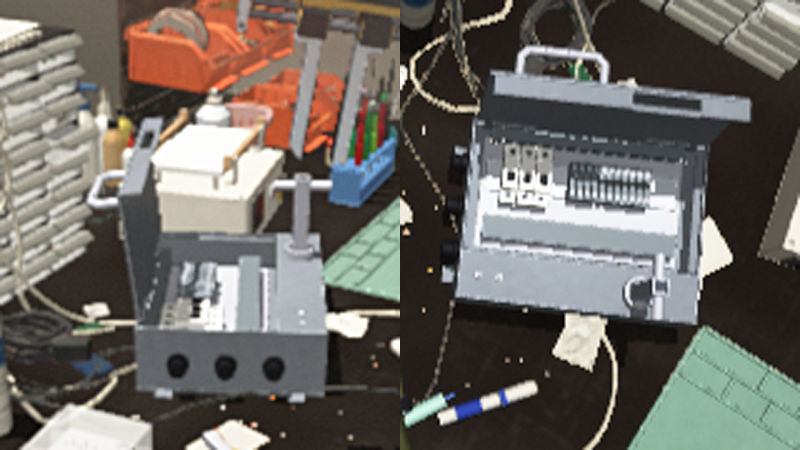

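The panel leans back fully open. The key stands upright in the latch with its bar turned 90°, and the arm is clear of everything. Handing in.

```bash
python3 -c "
from cell import manip
print(manip.sign_off())"
```

```text
the job is handed in; nothing more can be done
None
```

The job is handed in at about 35 s of the 62 s allowed: the key stands upright in the latch after its quarter turn, the panel leans back open on its stop, and the arm is clear; the verdict was not shown, and I did not re-check the bystanders' positions.

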